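# Clamp, release and lift a cast lever off its check nest

### The arm

A 6-joint arm with a two-finger parallel gripper is mounted at the origin on the work surface. World frame = base frame: x ahead of the robot, y to its left, z up, the work surface at z = 0. Lengths are in m, angles in rad, forces in N, time in s.
With the tool pointing down it reaches from about 0.325 to 0.9 m from the base axis. Payload 6.1 kg.
Tool frame: the origin (TCP) lies on the centre line of the jaws, within the pads' length; the fingertips stand 22 mm ahead of it and the grasp point (between the pads) lies 3 mm ahead of it; z points along the fingers, y is the line along which they close (so a half turn about z gives the same grasp; the last joint's range is limited). The gripper opens to 87 mm and grips with 3 to 60 N. Pads are 19 mm wide; open, the fingers measure 117 mm over their backs; the gripper's body (75 mm by 190 mm) begins 51 mm behind the grasp point.
Start: joints at [1.209, 0.22, 1.526, -0, 1.395, -0.126], TCP at [0.146, 0.608, 0.245] pointing down, gripper open.
Joint ranges: [-2.98, 2.98], [-0.91, 2.08], [0.09, 2.57], [-1.24, 4.39], [0.2, 2.65], [-2.68, 2.68]. Speed limits (rad/s): [2.57, 2.57, 3.01, 3.14, 3.14, 3.14].

### API

Orientations are given as a unit quaternion [x, y, z, w].
In Python, from plant import bot gives the robot as it stands. The module is installed in compiled form; this text tells all that it offers.
- The arm moves only by the shell command python3 -m pendant 'ROWS' [OPENING] [FORCE]. ROWS is JSON, a list that holds one entry, the list of rows, each a list of 6 numbers: the shift along the tool's x, y, z in cm, then the turn, a rotation vector about the tool's x, y, z in degrees. A call has 1 to 20 rows; each row shifts and turns the commanded pose from where the row before left it, along the tool's axes as they then stand; what a row does not reach is not made up. A row lasts 1/8 s, in which the tool goes at most 62.5 mm and 10.7 degrees, less where a joint would pass 70% of its speed; a pose out of reach is approached as far as the arm can. A call is refused whole if a number of a shift passes 6.25 or a number of a turn 10.7, either way. A call with a gripper value outside its range is refused whole. OPENING is the opening, from -1 (shut) to 1 (fully open), set as the call begins (- or left out, the last holds). The fingers move at their own pace and stop on an object; FORCE is the grip in N (left out, the last holds). Time passes only in rows, so rows that do not move let the fingers close. It gives the time, the measured TCP pose, the force, the opening and the grip force at its end, in the units of the state.
- bot.state(): the state, without advancing time (a new reading comes with each control period).
- bot.get_image(name): name is "side" or "top" or "wrist"; returns (picture, depth): 384x512x3 uint8, red, green, blue; 384x512 float32, m along the optical axis (not along the pixel's ray), 0 where there is no reading.
- bot.camera_info(name): a dict with "fx", "fy", "cx", "cy" (pixels), "xyz" and "attitude" of the camera in the world. Camera axes: x right, y up, looking along -z (the intrinsics and any distortion apply to the point x, -y, -z); pixel columns grow to the right and rows downward; lengths in m; the calibration is good to about 2 mm. A picture is of the moment at which its call begins: read the wrist's pose just before it. camera_info takes no time and is no camera call; for the wrist camera it gives the pose at the moment of the call.
- bot.finish_job(): hands the job in; it is judged then, once.
The state is a dict: "clock": time; "joint_positions": joint angles; "joint_vel": joint speeds; "effort": joint torques, N m; "position": TCP position; "eef_rot": TCP orientation; "ft_force": force on the tool from outside, world axes, zero at the start; "moment": the same for the moment, N m; "grip_width": opening from 0.0 (shut) to 1.0 (fully open); "finger_force": force on a finger pad.
Only numpy, scipy, OpenCV 4.12 (cv2) and the standard library are available. Lean on these libraries where they do the work, as an engineer would, in place of code of your own. Each camera call takes 0.05 s, during which the arm holds its last target. There are 200 camera calls.

### The job

The cast lever sits in its check nest with the toggle clamp open. Swing the clamp's red handle over centre so that it locks down on the lever, leave it locked for two seconds while the probes read, then swing it fully back open with the lever still in its seat. Lift the lever by its balance point and finish holding it level and in line with its seat, about 100 mm straight above it, with nothing else touching it, so the nest can be inspected; do not disturb the other things on the table.

Things in the scene. Friction and masses are not known exactly. Their poses are not given: they have to be found in the camera images.
- nest: check nest fixed to the table: blue plate 290 (x) x 220 (y) x 12 mm, origin under its centre. The lever lies along its +x at y -50 mm on steel rests at x -95 (with a 20 mm locating pin standing 15 mm into the hub's bore) and x +95. Guide cheeks at x 52 stand 2 mm off the arm, 46 mm high; probe blocks 52 mm high beyond both lever ends. The toggle clamp stands at x 95, y 28 and faces -y
- nest_seat (a point): centre of the hub rest's top face (nest x -95, y -50, z 30 mm), same axes as the nest; the lever's origin is here when it is seated
- lever: loose cast aluminium lever, 0.3 to 0.5 kg, 231 mm long: hub 54 mm across, 40 high, 25 mm bore; arm 14 mm thick, from 4 to 24 mm above the underside (24 mm thick up to 38 mm from the hub's axis); small boss 29 mm across, 28 high, 190 mm from the hub's axis. Origin on the hub's axis at the underside, x along the arm, z up; starts seated 30 mm above the table, axes parallel to the nest's
- lever_balance (a point): balance point (centre of mass) of the lever, in the middle of the arm's thickness: 58 mm from the hub's axis towards the small end, 17 mm above the underside; same axes as the lever
- clamp_handle (a joint): angle of the clamp's handle, rad: 0 fully open (its rest), grows as it swings up and over towards the lever; the spring tip meets the lever at about 1.25, dead centre 1.50, locked against its stop at 1.56. Pushing through dead centre takes about 3 N at the grip, as does pulling it back; past centre it snaps home and stays. Let go in the first half of its swing it falls back open
- clamp_bar (a joint): angle of the clamp's bar, rad, linked to the handle: 0 open (bar upright, its end about 155 mm above the table), about 1.53 locked (bar level, reaching 65 mm from its pivot to over the lever's small boss)
- clamp_pivot (a point): pivot of the clamp's handle, fixed to the nest (nest x 95, y 0, z 48.5 mm); the hinge line is the nest's x axis. At joint value q the handle leans 1.379 - q rad from vertical, towards the nest's +y where that is positive, towards the lever where negative
- clamp_grip (a point): middle of the handle's red grip, on the handle's axis, 115 mm from the pivot; the grip is a round bar 19 mm thick, from 70 to 147 mm from the pivot. It turns with the handle
- clamp_tip: black rubber tip, 17 mm across, on a spring spindle at the bar's end; it presses on the top of the lever's small boss with about 9 N when locked
- plug_gauge: bystander: steel plug gauge with an aluminium handle, 94 mm long, 22 mm thick, lying on the nest plate; origin under its middle, x along it
- caliper: bystander: steel caliper with a black slide, 235 mm long, 14 mm high, lying on the table beside the nest on the lever's side; origin under the middle of its beam, x along it
- driver: bystander: screwdriver with yellow handle, 170 mm long, lying on the table beside the nest on the clamp's side; origin under it, x along it
- carton: bystander: small cardboard carton 110 x 160 x 75 mm; origin under its centre
- phone: bystander: red phone 76 x 155 x 11 mm; origin under its centre
- reel: bystander: white component reel, disc 178 mm across and 12.5 mm high; origin under its centre
- cleaner_bottle: bystander: white bottle 60 mm across, 150 mm high; origin under its centre
Mind the look-alikes: they are no part of the job. There is more than one size of the lever; the job needs the larger.

How it is judged:
On the way, in this order (a step that is already met when the one before it is completed fails the run):
1. the clamp is locked over centre, its tip pressing on the seated lever, for the probes' reading (value of joint clamp_handle above 1.52 rad and contact force between clamp_tip and lever above 5 N and z of lever in the frame of nest_seat below 0.004 m and horizontal distance between lever and nest_seat below 0.008 m), for 1.7 s.
2. the clamp is swung fully back open with the lever still seated (value of joint clamp_handle below 0.15 rad and value of joint clamp_bar below 0.25 rad and z of lever in the frame of nest_seat below 0.004 m and horizontal distance between lever and nest_seat below 0.008 m), for 0.2 s.
3. the lever is lifted clear of its pin by the fingers at its balance point (z of lever in the frame of nest_seat above 0.03 m and contact force between the fingers and lever above 2 N and x of the grasp point in the frame of lever_balance between -0.015 and 0.015 m), for 0.2 s.
At the end, for the whole second after the job is handed in: Fingers hold the lever still, within 15 mm along the arm of its balance point, level within 5 deg, underside 70-130 mm above its seat, hub within 30 mm of over it, in line with the nest within 8 deg, nothing else touching it; clamp open within 0.15 rad; other things within 20 mm of their places (z of lever in the frame of nest_seat between 0.07 and 0.13 m and x of the grasp point in the frame of lever_balance between -0.015 and 0.015 m and contact force between the fingers and lever above 2 N and contact force between nest and lever below 0.2 N and angle between lever's own z axis and vertical below 0.09 rad and horizontal distance between lever and nest_seat below 0.03 m and angle between the x axis of lever and the x axis of nest, either way round below 0.15 rad and linear speed of lever below 0.02 m/s and angular speed of lever below 0.1 rad/s and value of joint clamp_handle below 0.15 rad and value of joint clamp_bar below 0.25 rad and distance of each of plug_gauge, caliper, driver, carton, phone, reel, cleaner_bottle from where it was at the start of the episode below 0.02 m); the arm keeps its last pose, push and grip.
It fails at once if the lever is tipped over or thrown about (tilted more than 20 degrees) (angle between lever's own z axis and vertical above 0.35 rad).
It fails at once if one of the other things is pushed more than 20 mm from its place (distance of any of plug_gauge, caliper, driver, carton, phone, reel, cleaner_bottle from where it was at the start of the episode above 0.02 m).
It also fails if it takes over 64 s, if anything falls off the work surface, if the arm or the gripper's body presses on something with over 40 N, if the wrist force passes 120 N, or if a joint passes its speed limit or range.

## Working session

There is one attempt and no reset: what is moved stays moved. The work goes in short steps, Python scripts to look and compute and a shell command to move; the robot and the scene stay as the last step left them, time stands still between calls to the robot, and variables do not carry over. Pictures are saved under pics/ and viewed, at most 10 in all, crops included, and the job is handed in when it is done.

```bash
mkdir -p pics; cat > h.py <<'E'
import numpy as np, cv2
from scipy.spatial.transform import Rotation as R
from plant import bot
def grab(n):
    ci=bot.camera_info(n); im,d=bot.get_image(n); return ci,im,d
def save(im,f): cv2.imwrite('pics/'+f,cv2.cvtColor(im,cv2.COLOR_RGB2BGR))
def rot(ci):
    a=np.array(ci['attitude'],float)
    return a if a.shape==(3,3) else R.from_quat(a).as_matrix()
def cloud(ci,d):
    v,u=np.mgrid[:d.shape[0],:d.shape[1]]
    P=np.stack([(u-ci['cx'])/ci['fx']*d,-(v-ci['cy'])/ci['fy']*d,-d],-1)
    return P@rot(ci).T+np.array(ci['xyz'])
def ray(ci,u,v,z):
    r=rot(ci)@np.array([(u-ci['cx'])/ci['fx'],-(v-ci['cy'])/ci['fy'],-1]); o=np.array(ci['xyz'])
    return o+r*(z-o[2])/r[2]
E
python3 - <<'E'
from h import *
for n in ['top','side','wrist']:
    ci,im,d=grab(n); print(n,{k:(np.round(v,4).tolist() if not isinstance(v,str) else v) for k,v in ci.items()}); save(im,n+'0.png'); np.savez('/tmp/'+n+'0.npz',im=im,d=d)
a=[cv2.imread('pics/%s0.png'%n) for n in ['top','side']]
s=bot.state(); print(s)
E
```

```text
top {'fx': 352.7613, 'fy': 352.7613, 'cx': 248.2758, 'cy': 196.5483, 'xyz': [0.2157, -0.05, 1.4056], 'attitude': [0.0648, -0.0662, -0.6997, 0.7084]}
side {'fx': 349.5803, 'fy': 349.5803, 'cx': 253.8607, 'cy': 187.2203, 'xyz': [0.3727, 0.8498, 0.7433], 'attitude': [-0.0278, 0.4523, 0.8894, -0.0597]}
wrist {'fx': 310.9783, 'fy': 310.9783, 'cx': 253.3028, 'cy': 193.3876, 'xyz': [0.0666, 0.626, 0.3836], 'attitude': [-0.1175, -0.0916, 0.6122, 0.7766]}
{'clock': 0.15, 'joint_positions': array([ 1.20891486e+00,  2.21052899e-01,  1.52734322e+00, -2.96188105e-05,
        1.39470365e+00, -1.26102790e-01]), 'joint_vel': array([-2.63074175e-04, -3.53126267e-03, -3.50254036e-03,  1.81339430e-03,
        1.67461307e-03, -4.38468525e-05]), 'effort': array([ 4.75902689e-04, -4.95187747e+01, -3.87883079e+01,  6.98139332e-02,
        5.31406584e-02, -5.64346146e-05]), 'position': array([0.14585588, 0.60728491, 0.24368632]), 'eef_rot': array([ 1.17613838e-01,  9.93059121e-01, -7.34759945e-04, -1.67896603e-04]), 'ft_force': array([0.65015408, 0.14657525, 0.44912158]), 'moment': array([-0.0199449 ,  0.01162486,  0.00086081]), 'finger_force': 0.0, 'grip_width': 1.0004615009985585}
```

View pics/top0.png

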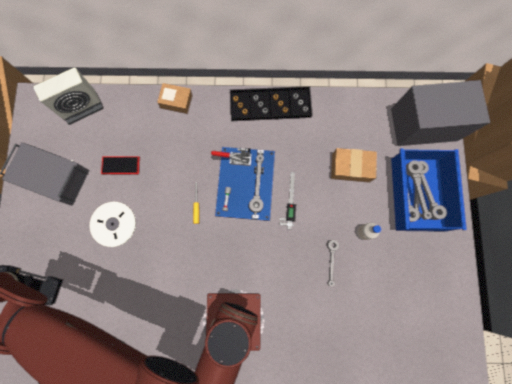

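View pics/side0.png

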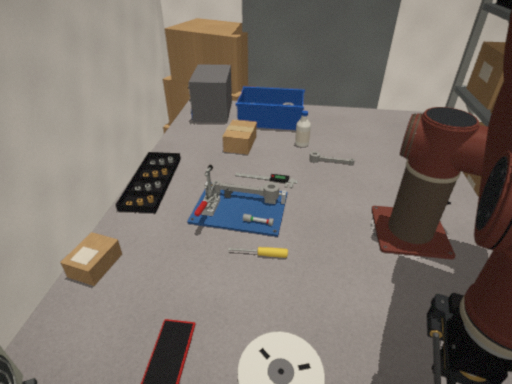

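The top view shows the nest at about (245,185). The lever's hub is at (257,205), its boss at (260,155), and the red handle is at (221,155) pointing left (+y). The side view shows the clamp bar upright at (210,180). Next I measure these in 3D.

```bash
python3 - <<'E'
from h import *
for n in ['top','side']:
    z=np.load('/tmp/%s0.npz'%n); im,d=z['im'],z['d']; ci=bot.camera_info(n); P=cloud(ci,d)
    hsv=cv2.cvtColor(im,cv2.COLOR_RGB2HSV); 
    m=cv2.inRange(hsv,(100,120,60),(125,255,255)); box=np.zeros_like(m)
    if n=='top': box[140:230,205:285]=1
    else: box[170:240,180:300]=1
    m=m*box
    ok=(m>0)&(d>0)
    print(n,'plate z',np.percentile(P[ok][:,2],[10,50,90]))
    v,u=np.nonzero(m); 
    c=cv2.minAreaRect(np.stack([u,v],1).astype(np.float32))
    pts=np.array([ray(ci,a,b,.012)[:2] for a,b in zip(u,v)],np.float32)
    r=cv2.minAreaRect(pts); print('rect',r, cv2.boxPoints(r))
    red=(cv2.inRange(hsv,(0,150,80),(6,255,255))|cv2.inRange(hsv,(172,150,80),(180,255,255)))*box
    k=(red>0)&(d>0); print('red n',k.sum(), np.percentile(P[k],[5,50,95],axis=0).round(3).tolist())
    B=(box>0)&(d>0)
    for lo,hi in [(.02,.03),(.03,.045),(.045,.056),(.056,.075),(.075,.1),(.1,.2)]:
        k=B&(P[...,2]>lo)&(P[...,2]<hi); print(lo,hi,k.sum(),np.percentile(P[k],[5,50,95],axis=0).round(3).tolist() if k.any() else '')
    save(cv2.resize(im[140:230,205:285] if n=='top' else im[160:240,180:300],None,fx=6,fy=6,interpolation=cv2.INTER_CUBIC),n+'c.png')
E
```

```text
top plate z [0.00764736 0.0114492  0.01523487]
rect ((0.5342587828636169, -0.03727692365646362), (0.213555708527565, 0.2851882576942444), 85.99787139892578) [[ 0.38455996 -0.13384224]
 [ 0.6690528  -0.15374655]
 [ 0.6839576   0.0592884 ]
 [ 0.3994648   0.0791927 ]]
red n 71 [[0.628, 0.033, 0.067], [0.634, 0.061, 0.076], [0.644, 0.089, 0.083]]
0.02 0.03 93 [[0.42, -0.105, 0.021], [0.496, 0.026, 0.026], [0.651, 0.046, 0.03]]
0.03 0.045 198 [[0.418, -0.101, 0.031], [0.61, -0.016, 0.036], [0.649, 0.038, 0.045]]
0.045 0.056 214 [[0.394, -0.104, 0.046], [0.57, -0.086, 0.052], [0.652, -0.019, 0.055]]
0.056 0.075 286 [[0.418, -0.104, 0.057], [0.55, -0.072, 0.067], [0.64, 0.05, 0.074]]
0.075 0.1 84 [[0.618, -0.052, 0.076], [0.633, 0.058, 0.08], [0.645, 0.093, 0.089]]
0.1 0.2 54 [[0.624, -0.055, 0.109], [0.629, -0.031, 0.148], [0.635, -0.013, 0.156]]
side plate z [0.00858503 0.01053983 0.01238994]
rect ((0.5353301167488098, -0.017296016216278076), (0.19484861195087433, 0.2843177616596222), 86.02909088134766) [[ 0.38676587 -0.10464194]
 [ 0.6704011  -0.12433094]
 [ 0.6838944   0.07004991]
 [ 0.40025914  0.08973891]]
red n 89 [[0.443, 0.027, 0.026], [0.634, 0.065, 0.075], [0.643, 0.098, 0.082]]
0.02 0.03 207 [[0.406, -0.076, 0.021], [0.489, 0.028, 0.025], [0.631, 0.048, 0.029]]
0.03 0.045 377 [[0.405, -0.085, 0.031], [0.56, -0.062, 0.036], [0.634, 0.035, 0.044]]
0.045 0.056 310 [[0.399, -0.096, 0.046], [0.54, -0.082, 0.051], [0.633, -0.021, 0.055]]
0.056 0.075 324 [[0.418, -0.099, 0.057], [0.461, -0.058, 0.066], [0.641, 0.063, 0.073]]
0.075 0.1 109 [[0.619, -0.036, 0.076], [0.634, -0.018, 0.08], [0.645, 0.098, 0.094]]
0.1 0.2 60 [[0.627, -0.033, 0.103], [0.63, -0.021, 0.133], [0.635, -0.009, 0.15]]
```

View pics/topc.png

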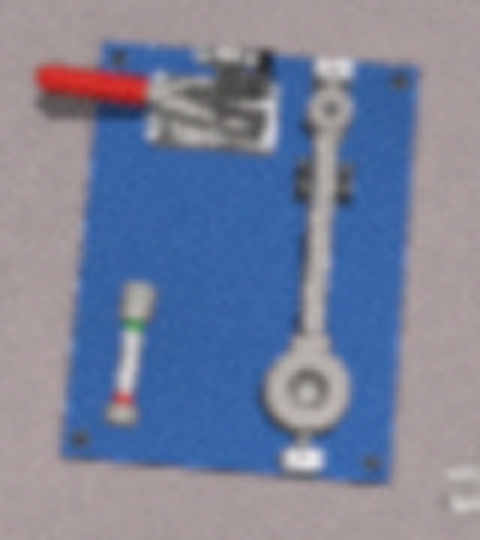

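The crop shows the hub at about (307,388) and the boss at (331,108). The clamp is open, with its handle grip running from (40,75) to (145,90). I cross-check these points and work out the first move, to a wrist view above the nest.

```bash
cat >> h.py <<'E'
def go(p,yaw,pos=None):
    s=bot.state(); r=R.from_quat(s['eef_rot']); pos=s['position'] if pos is None else pos
    sh=r.inv().apply(np.array(p)-pos)*100
    c,q=np.cos(np.radians(yaw)),np.sin(np.radians(yaw))
    G=np.array([[c,q,0],[q,-c,0],[0,0,-1]]).T
    rv=(r.inv()*R.from_matrix(G)).as_rotvec(degrees=True)
    print('shift cm (tool now)',sh.round(2),'|',np.linalg.norm(sh).round(2),'then turn deg',rv.round(2))
E
python3 - <<'E'
from h import *
ci=bot.camera_info('top')
print('hub',ray(ci,256.2,204.7,.07),'boss',ray(ci,260.2,158,.058))
w=bot.camera_info('wrist'); print('wrist look',-rot(w)[:,2],'up',rot(w)[:,1])
go([.53,.0,.30],86)
E
```

```text
hub [ 0.43484724 -0.08193858  0.07      ] boss [ 0.62475414 -0.09663153  0.058     ]
wrist look [ 0.28616478 -0.07011734 -0.95561147] up [-0.92922807  0.22300285 -0.29462676]
shift cm (tool now) [-51.54 -50.08  -5.56] | 72.08 then turn deg [-8.000e-02  5.000e-02  8.049e+01]
```

```bash
python3 -m pendant '[[[-4.29,-4.17,-0.46,0,0,0],[-4.29,-4.17,-0.46,0,0,0],[-4.29,-4.17,-0.46,0,0,0],[-4.29,-4.17,-0.46,0,0,0],[-4.29,-4.17,-0.46,0,0,0],[-4.29,-4.17,-0.46,0,0,0],[-4.29,-4.17,-0.46,0,0,0],[-4.29,-4.17,-0.46,0,0,0],[-4.29,-4.17,-0.46,0,0,0],[-4.29,-4.17,-0.46,0,0,0],[-4.29,-4.17,-0.46,0,0,0],[-4.29,-4.17,-0.46,0,0,0],[0,0,0,0,0,10.06],[0,0,0,0,0,10.06],[0,0,0,0,0,10.06],[0,0,0,0,0,10.06],[0,0,0,0,0,10.06],[0,0,0,0,0,10.06],[0,0,0,0,0,10.06],[0,0,0,0,0,10.06]]]' 1 12
python3 -m pendant '[[[0,0,0,0,0,0],[0,0,0,0,0,0]]]'
python3 - <<'E'
from h import *
go([.53,.0,.30],86)
ci,im,d=grab('wrist'); save(im,'w1.png'); import pickle; pickle.dump((ci,im,d),open('/tmp/w1.pkl','wb'))
E
```

```text
clock: 2.65
position: [0.5295, 0.0009, 0.2994]
eef_rot: [0.733, 0.68, -0.0, -0.0]
ft_force: [0.7, 0.4, 0.9]
grip_width: 0.999
finger_force: 0.0
clock: 2.9
position: [0.5295, 0.0009, 0.2995]
eef_rot: [0.73, 0.683, -0.0, -0.0]
ft_force: [1.2, 0.1, -0.4]
grip_width: 1.0
finger_force: 0.0
shift cm (tool now) [-0.09  0.05 -0.05] | 0.11 then turn deg [-0.02 -0.    0.21]
```

View pics/w1.png

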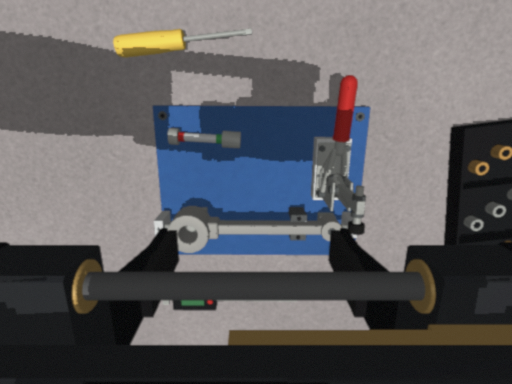

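The wrist view shows the hub centre at about (190,229) and the boss at (331,232). The grip runs from (348,80) to (342,140). The blue plate spans (154..369, 105..255), with the gripper covering the lower part. I measure from this view and triangulate against the top view.

```bash
python3 - <<'E'
from h import *
import pickle
ci,im,d=pickle.load(open('/tmp/w1.pkl','rb')); P=cloud(ci,d)
t=bot.camera_info('top'); tim=np.load('/tmp/top0.npz')['im']
def tri(a,b):
    A=[];B=[]
    for c,(u,v) in ((ci,a),(t,b)):
        r=rot(c)@np.array([(u-c['cx'])/c['fx'],-(v-c['cy'])/c['fy'],-1]); r/=np.linalg.norm(r)
        M=np.eye(3)-np.outer(r,r); A.append(M); B.append(M@np.array(c['xyz']))
    x,res,_,_=np.linalg.lstsq(np.vstack(A),np.hstack(B),rcond=None); return x.round(4),np.sqrt(res).round(4)
def redm(im,box):
    h=cv2.cvtColor(im,cv2.COLOR_RGB2HSV); m=(cv2.inRange(h,(0,150,80),(6,255,255))|cv2.inRange(h,(172,150,80),(180,255,255)))
    z=np.zeros_like(m); z[box[0]:box[1],box[2]:box[3]]=1; return m*z
mw=redm(im,(60,150,320,370)); mt=redm(tim,(145,165,205,232))
C=[]
for m in (mw,mt):
    v,u=np.nonzero(m); C.append((u.mean(),v.mean()))
print('red centroids',C,'tri',tri(*C))
k=(mw>0)&(d>0); q=P[k]; print('red cloud',np.percentile(q,[3,50,97],axis=0).round(4).tolist())
c=q-q.mean(0); print('dir',np.linalg.svd(c,full_matrices=False)[2][0].round(3),'mean',q.mean(0).round(4))
# hub: ring circle on grey image
def hub(im,box,name,f=4):
    g=cv2.resize(cv2.cvtColor(im,cv2.COLOR_RGB2GRAY)[box[0]:box[1],box[2]:box[3]],None,fx=f,fy=f,interpolation=cv2.INTER_CUBIC)
    return g
k=(d>0)&(P[...,2]>.064)&(P[...,2]<.076)&(P[...,0]<.5)
n,l,s,cc=cv2.connectedComponentsWithStats(k.astype(np.uint8)); i=1+s[1:,4].argmax(); print('hub top comp',s[i],P[l==i].mean(0).round(4),np.percentile(P[l==i],[1,99],axis=0).round(4).tolist())
pts=np.stack(np.nonzero(l==i)[::-1],1).astype(np.float32); (cx,cy),r=cv2.minEnclosingCircle(pts); print('circle',cx,cy,r,'at z.07',ray(ci,cx,cy,.07).round(4),'rad m',r/ci['fx']*.4)
print('hub tri',tri((cx,cy),(256.2,204.7)))
k=(d>0)&(P[...,2]>.046)&(P[...,2]<.065)&(P[...,0]>.55)&(P[...,1]<-.07)
for rng in [(.60,.612),(.612,.637)]:
    kk=k&(P[...,0]>rng[0])&(P[...,0]<rng[1]); print('boss',kk.sum(),np.median(P[kk],0).round(4))
for x in (.475,.49,.505,.52,.535):
    kk=(d>0)&(abs(P[...,0]-x)<.005)&(P[...,2]>.048)&(P[...,2]<.060)&(P[...,1]<-.06); print('arm',x,kk.sum(),P[kk].mean(0).round(4),np.ptp(P[kk][:,1]).round(4))
h=cv2.cvtColor(im,cv2.COLOR_RGB2HSV); m=cv2.inRange(h,(100,120,30),(125,255,255)); m[:100]=0;m[250:]=0
v,u=np.nonzero(m); pp=np.array([ray(ci,a,b,.012)[:2] for a,b in zip(u,v)],np.float32); r=cv2.minAreaRect(pp); print('plate',cv2.boxPoints(r).round(4).tolist(),r[1],r[2])
E
```

```text
red centroids [(np.float64(344.9796126401631), np.float64(107.97247706422019)), (np.float64(220.1267605633803), np.float64(153.71830985915494))] tri (array([0.6416, 0.0627, 0.0568]), array([0.0012]))
red cloud [[0.6291, 0.0293, 0.0692], [0.6364, 0.0639, 0.0774], [0.6453, 0.0941, 0.0837]]
dir [-0.073 -0.982 -0.175] mean [0.6367 0.063  0.0772]
hub top comp [168 214  41  39 894] [ 0.4424 -0.0795  0.0694] [[0.4167, -0.107, 0.0644], [0.4643, -0.0558, 0.0716]]
circle 188.0 233.0 20.880712509155273 at z.07 [ 0.4392 -0.08    0.07  ] rad m 0.026858097284876033
hub tri (array([ 0.4367, -0.0827,  0.0624]), array([0.0012]))
boss 101 [ 0.6062 -0.0924  0.0536]
boss 274 [ 0.6227 -0.0895  0.0576]
arm 0.475 121 [ 0.4745 -0.0823  0.0563] 0.0241
arm 0.49 77 [ 0.49   -0.0843  0.0533] 0.0131
arm 0.505 79 [ 0.5052 -0.0853  0.0534] 0.0141
arm 0.52 81 [ 0.5201 -0.0869  0.0534] 0.0147
arm 0.535 80 [ 0.5349 -0.0879  0.0532] 0.014
plate [[0.3864000141620636, -0.12919999659061432], [0.6722999811172485, -0.149399995803833], [0.6870999932289124, 0.05999999865889549], [0.40119999647140503, 0.08020000159740448]] (0.20986050367355347, 0.28661495447158813) 85.95510864257812
```

The measurements agree: nest centre (0.5365, -0.038), yaw -4°, pivot (0.631, -0.045, 0.0485), grip centre (0.638, 0.068, 0.070). Now I grasp the handle.

```bash
python3 -m pendant '[[[2.48,3.45,1.0,0,0,0.2],[2.48,3.45,1.0,0,0,0],[2.48,3.45,1.0,0,0,0],[0,0,4.5,0,0,0],[0,0,4.5,0,0,0],[0,0,4.5,0,0,0],[0,0,4,0,0,0],[0,0,2.1,0,0,0],[0,0,0,0,0,0],[0,0,0,0,0,0]]]' 1 12
python3 - <<'E'
from h import *
go([.638,.068,.0734],86)
ci,im,d=grab('wrist'); save(im,'w2.png')
E
```

```text
clock: 4.2
position: [0.6397, 0.0676, 0.0758]
eef_rot: [0.732, 0.681, 0.001, 0.001]
ft_force: [1.0, -0.4, 0.8]
grip_width: 1.001
finger_force: 0.0
shift cm (tool now) [ 0.02 -0.18  0.24] | 0.29 then turn deg [ 0.17 -0.01 -0.16]
```

View pics/w2.png

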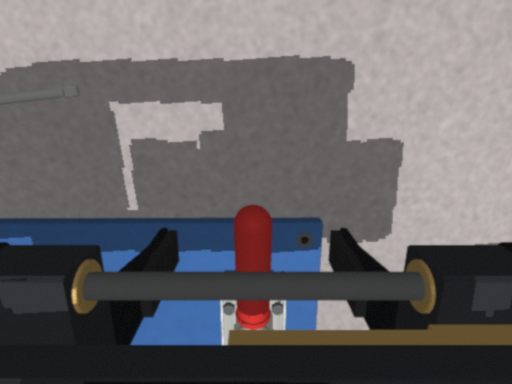

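The grip is centred between the jaws at column 253. I lower 2 mm and close.

```bash
python3 -m pendant '[[[0,0,0.24,0,0,0],[0,0,0,0,0,0],[0,0,0,0,0,0],[0,0,0,0,0,0],[0,0,0,0,0,0],[0,0,0,0,0,0],[0,0,0,0,0,0],[0,0,0,0,0,0]]]' -1 12
python3 - <<'E'
from h import *
# arc increments in tool axes: lean a=1.379-q ; radial distance of grasp point
s=bot.state(); g=s['position']-[0,0,.003]; y=np.array([.0706,.9975,0]); piv=np.array([.6313,-.0447,.0485])
print('along y',(g-piv)@y,'z',g[2]-.0485)
r=.115; q=np.linspace(0,1.60,17); a=1.379-q
Y=100*r*np.sin(a); Z=100*r*np.cos(a)
print(np.c_[q[1:],np.diff(Y),-np.diff(Z)].round(2).tolist())
E
```

```text
clock: 5.25
position: [0.6393, 0.0675, 0.0717]
eef_rot: [0.733, 0.681, 0.001, 0.001]
ft_force: [5.0, -0.8, -1.9]
grip_width: 0.209
finger_force: 12.0
along y 0.1124641363621972 z 0.020229762954860397
[[0.1, -0.28, -1.12], [0.2, -0.39, -1.08], [0.3, -0.49, -1.04], [0.4, -0.59, -0.98], [0.5, -0.69, -0.92], [0.6, -0.78, -0.85], [0.7, -0.86, -0.77], [0.8, -0.93, -0.68], [0.9, -0.99, -0.58], [1.0, -1.05, -0.48], [1.1, -1.09, -0.37], [1.2, -1.12, -0.26], [1.3, -1.14, -0.15], [1.4, -1.15, -0.03], [1.5, -1.15, 0.08], [1.6, -1.13, 0.2]]
```

```bash
python3 -m pendant '[[[-0.28,0,-1.12,0,0,0],[-0.39,0,-1.08,0,0,0],[-0.49,0,-1.04,0,0,0],[-0.59,0,-0.98,0,0,0],[-0.69,0,-0.92,0,0,0],[-0.78,0,-0.85,0,0,0],[-0.86,0,-0.77,0,0,0],[-0.93,0,-0.68,0,0,0],[-0.99,0,-0.58,0,0,0],[-1.05,0,-0.48,0,0,0],[-1.09,0,-0.37,0,0,0],[-1.12,0,-0.26,0,0,0],[0,0,0,0,0,0],[0,0,0,0,0,0]]]'
python3 - <<'E'
from h import *
s=bot.state(); g=s['position']-[0,0,.003]; y=np.array([.0706,.9975,0]); piv=np.array([.6313,-.0447,.0485])
Y=(g-piv)@y;Z=g[2]-.0485; print(Y,Z,'q if held',1.379-np.arctan2(Y,Z),np.hypot(Y,Z))
ci,im,d=grab('side'); save(cv2.resize(im[140:240,170:310],None,fx=5,fy=5,interpolation=cv2.INTER_CUBIC),'s3.png')
E
```

```text
clock: 7.0
position: [0.6327, -0.0254, 0.1629]
eef_rot: [0.733, 0.681, 0.001, 0.001]
ft_force: [6.5, -1.0, -4.4]
grip_width: 0.216
finger_force: 12.0
0.019379357854604796 0.11140294518347112 q if held 1.2067662085245354 0.11307597316144709
```

View pics/s3.png

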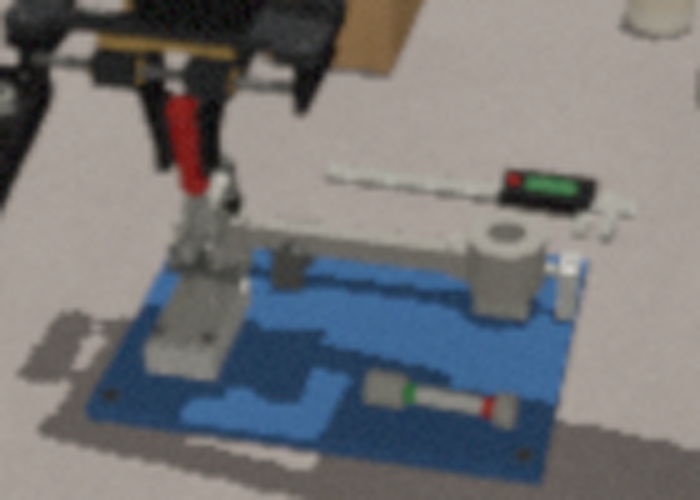

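The handle is held and close to upright, at (185,150) in the crop, and the lever is still seated. I push through centre to the stop.

```bash
python3 -m pendant '[[[-0.57,0,-0.07,0,0,0],[-0.57,0,-0.07,0,0,0],[-0.57,0,-0.02,0,0,0],[-0.57,0,0,0,0,0],[-0.57,0,0.04,0,0,0],[-0.57,0,0.04,0,0,0],[-0.57,0,0.1,0,0,0],[-0.5,0,0.1,0,0,0],[0,0,0,0,0,0],[0,0,0,0,0,0]]]'
python3 - <<'E'
from h import *
s=bot.state(); g=s['position']-[0,0,.003]; y=np.array([.0706,.9975,0]); piv=np.array([.6313,-.0447,.0485])
Y=(g-piv)@y;Z=g[2]-.0485; print(Y,Z,'q if held',1.379-np.arctan2(Y,Z),np.hypot(Y,Z))
E
```

```text
clock: 8.3
position: [0.6297, -0.067, 0.1629]
eef_rot: [0.732, 0.681, 0.003, -0.0]
ft_force: [5.1, 8.6, 2.7]
grip_width: 0.213
finger_force: 12.0
-0.022394397661332992 0.11135883217831537 q if held 1.5774542062789818 0.11358828527067447
```

```bash
python3 -m pendant '[[[0,0,0,0,0,0],[0,0,0,0,0,0],[0,0,0,0,0,0],[0,0,0,0,0,0],[0,0,0,0,0,0],[0,0,0,0,0,0],[0,0,0,0,0,0],[0,0,0,0,0,0],[0,0,0,0,0,0],[0,0,0,0,0,0],[0,0,0,0,0,0],[0,0,0,0,0,0],[0,0,0,0,0,0],[0,0,0,0,0,0],[0,0,0,0,0,0],[0,0,0,0,0,0],[0,0,0,0,0,0],[0,0,0,0,0,0],[0,0,0,0,0,0],[0,0,0,0,0,0]]]' 0.1 12
python3 - <<'E'
from h import *
ci,im,d=grab('side'); save(cv2.resize(im[140:240,170:310],None,fx=5,fy=5,interpolation=cv2.INTER_CUBIC),'s4.png')
E
```

```text
clock: 10.8
position: [0.6282, -0.0695, 0.1615]
eef_rot: [0.732, 0.681, -0.0, 0.0]
ft_force: [-0.0, -0.1, 0.4]
grip_width: 0.552
finger_force: 0.0
```

View pics/s4.png

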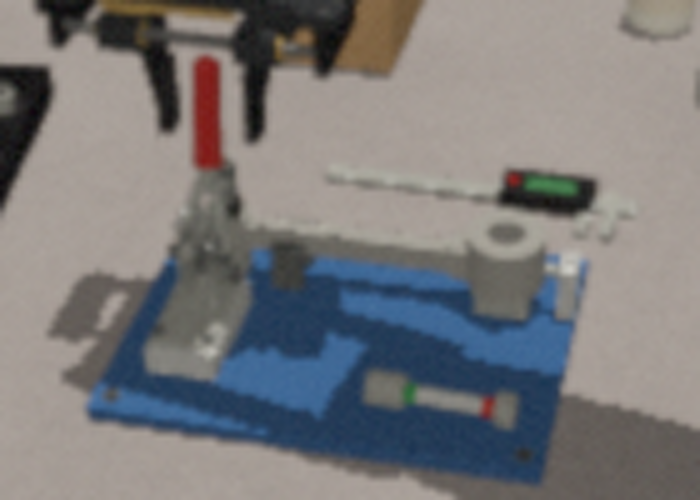

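The handle stays upright with the fingers open at (165,100) and (255,100), so the clamp is locked, and it has been for more than 2 s. I re-grip and swing it back along the same arc.

```bash
python3 -m pendant '[[[0.2,0,-0.05,0,0,0],[0,0,0,0,0,0],[0,0,0,0,0,0],[0,0,0,0,0,0],[0,0,0,0,0,0],[0,0,0,0,0,0],[0.3,0,-0.05,0,0,0],[0.57,0,-0.1,0,0,0],[0.57,0,-0.04,0,0,0],[0.57,0,-0.04,0,0,0],[0.57,0,0,0,0,0],[0.57,0,0.02,0,0,0],[0.57,0,0.07,0,0,0],[0.57,0,0.07,0,0,0]]]' -1 15
python3 -m pendant '[[[1.12,0,0.26,0,0,0],[1.09,0,0.37,0,0,0],[1.05,0,0.48,0,0,0],[0.99,0,0.58,0,0,0],[0.93,0,0.68,0,0,0],[0.86,0,0.77,0,0,0],[0.78,0,0.85,0,0,0],[0.69,0,0.92,0,0,0],[0.59,0,0.98,0,0,0],[0.49,0,1.04,0,0,0],[0.39,0,1.08,0,0,0],[0.28,0,1.12,0,0,0],[0,0,0.15,0,0,0],[0,0,0,0,0,0],[0,0,0,0,0,0]]]'
```

```text
clock: 12.6
position: [0.6327, -0.0259, 0.163]
eef_rot: [0.733, 0.681, 0.0, 0.002]
ft_force: [4.9, -4.5, -2.4]
grip_width: 0.21
finger_force: 15.0
clock: 14.48
position: [0.6394, 0.0682, 0.0714]
eef_rot: [0.732, 0.681, 0.001, 0.001]
ft_force: [1.6, -1.1, 7.4]
grip_width: 0.212
finger_force: 15.0
```

```bash
python3 -m pendant '[[[0,0,0,0,0,0],[0,0,0,0,0,0],[0,0,0,0,0,0],[0,0,0,0,0,0],[0,0,0,0,0,0],[0,0,0,0,0,0],[0,0,-5.5,0,0,0],[0,0,-6.2,0,0,0],[0,0,-6.2,0,0,0],[-4.08,-3.31,0,0,0,0],[-4.08,-3.31,0,0,0,0],[-4.08,-3.31,0,0,0,0],[-4.08,-3.31,0,0,0,0]]]' 1 25
python3 -m pendant '[[[0,0,0,0,0,-10],[0,0,0,0,0,-10],[0,0,0,0,0,-10],[0,0,0,0,0,-10],[0,0,0,0,0,-10],[0,0,0,0,0,-10],[0,0,0,0,0,-10],[0,0,0,0,0,-10],[0,0,0,0,0,-10],[0,0,0,0,0,0],[0,0,0,0,0,0]]]'
python3 - <<'E'
from h import *
go([.4959,-.0854,.047],176)
ci,im,d=grab('wrist'); save(im,'w5.png'); P=cloud(ci,d)
h=cv2.cvtColor(im,cv2.COLOR_RGB2HSV)
for x in (.475,.49,.505,.52):
    kk=(d>0)&(abs(P[...,0]-x)<.005)&(P[...,2]>.048)&(P[...,2]<.060)&(P[...,1]<-.06)&(P[...,1]>-.11); print('arm',x,kk.sum(),P[kk].mean(0).round(4) if kk.any() else '')
k=(d>0)&(P[...,2]>.064)&(P[...,2]<.076)&(P[...,0]<.48)&(P[...,1]<-.04)&(P[...,1]>-.13)
pts=np.stack(np.nonzero(k)[::-1],1).astype(np.float32); print(len(pts))
if len(pts): (cx,cy),r=cv2.minEnclosingCircle(pts); print(cx,cy,r,ray(ci,cx,cy,.07).round(4))
ts,tim,td=grab('top'); th=cv2.cvtColor(tim,cv2.COLOR_RGB2HSV)
E
```

```text
clock: 16.1
position: [0.4931, -0.0865, 0.249]
eef_rot: [0.732, 0.681, 0.0, 0.0]
ft_force: [0.6, -1.7, 0.2]
grip_width: 1.001
finger_force: 0.0
clock: 17.48
position: [0.4943, -0.0854, 0.2489]
eef_rot: [0.038, 0.999, -0.0, 0.0]
ft_force: [-0.7, 0.8, -0.2]
grip_width: 0.999
finger_force: 0.0
shift cm (tool now) [-1.600e-01  2.000e-02  2.019e+01] | 20.19 then turn deg [-0.    0.01 -0.39]
arm 0.475 149 [ 0.4743 -0.0841  0.0571]
arm 0.49 112 [ 0.49   -0.0858  0.0537]
arm 0.505 103 [ 0.5051 -0.0865  0.0538]
arm 0.52 103 [ 0.52   -0.0877  0.054 ]
1778
253.0 122.97222137451172 27.046371459960938 [ 0.4373 -0.0818  0.07  ]
```

View pics/w5.png

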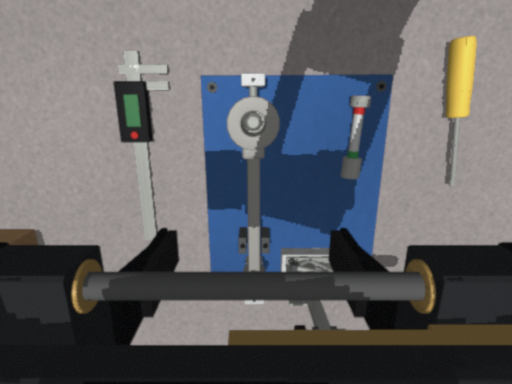

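The lever is centred at column 253, with the hub at (253,123). The clamp parts are down at the lower right, and the bystanders look where they were. I descend onto the balance point.

```bash
python3 -m pendant '[[[-0.12,0.02,4.5,0,0,-0.4],[0,0,4.5,0,0,0],[0,0,4.5,0,0,0],[0,0,4.5,0,0,0],[0,0,1.5,0,0,0],[0,0,0.6,0,0,0],[0,0,0,0,0,0],[0,0,0,0,0,0]]]' 1 25
python3 - <<'E'
from h import *
go([.4957,-.0857,.048],176)
ci,im,d=grab('side'); save(cv2.resize(im[140:240,170:310],None,fx=5,fy=5,interpolation=cv2.INTER_CUBIC),'s6.png')
E
```

```text
clock: 18.58
position: [0.4969, -0.0858, 0.0496]
eef_rot: [0.033, 0.999, -0.0, 0.002]
ft_force: [0.2, 0.4, 0.9]
grip_width: 1.002
finger_force: 0.0
shift cm (tool now) [0.12 0.   0.16] | 0.2 then turn deg [-0.05  0.18  0.2 ]
```

View pics/s6.png

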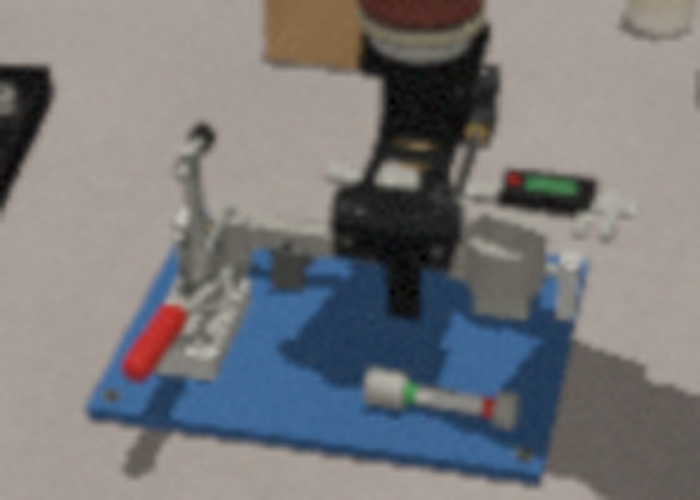

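The clamp is fully open, with the bar upright at (195,200) and the handle down at (155,340). The lever is still seated, so I close and lift.

```bash
python3 -m pendant '[[[0.12,0,0.16,0,0,0],[0,0,0,0,0,0],[0,0,0,0,0,0],[0,0,0,0,0,0],[0,0,0,0,0,0],[0,0,0,0,0,0],[0,0,0,0,0,0],[0,0,0,0,0,0],[0,0,0,0,0,0]]]' -1 35
python3 -m pendant '[[[0,0,-0.3,0,0,0],[0,0,-0.5,0,0,0],[0,0,-0.7,0,0,0],[0,0,-1,0,0,0],[0,0,-1,0,0,0],[0,0,-1,0,0,0],[0,0,-1,0,0,0],[0,0,-1,0,0,0],[0,0,-1,0,0,0],[0,0,-1,0,0,0],[0,0,-0.8,0,0,0],[0,0,-0.5,0,0,0],[0,0,-0.2,0,0,0],[0,0,0,0,0,0],[0,0,0,0,0,0],[0,0,0,0,0,0],[0,0,0,0,0,0]]]'
python3 - <<'E'
from h import *
go([.4957,-.0857,.148],176)
ci,im,d=grab('side'); save(im[90:290,120:360].repeat(3,0).repeat(3,1),'s7.png'); P=cloud(ci,d)
w,wi,wd=grab('wrist'); Q=cloud(w,wd); k=(wd>0)&(Q[...,2]>.15)&(Q[...,2]<.19)&(Q[...,0]<.48)&(abs(Q[...,1]+.08)<.05)&(Q[...,0]>.39)
q=Q[k]; print(len(q),q.mean(0) if len(q) else '')
pts=np.stack(np.nonzero(k)[::-1],1).astype(np.float32)
if len(pts):
    (cx,cy),r=cv2.minEnclosingCircle(pts); print(cx,cy,r,'hub',ray(w,cx,cy,np.median(q[:,2])).round(4)); A=np.c_[q[:,:2],np.ones(len(q))]; print('plane',np.linalg.lstsq(A,q[:,2],rcond=None)[0])
k=(d>0)&(P[...,2]>.13)&(P[...,2]<.18)&(P[...,0]>.54)&(P[...,0]<.62)&(abs(P[...,1]+.09)<.03); print('arm far end',k.sum(),np.median(P[k],0) if k.any() else '',P[k][:,2].max() if k.any() else '')
E
```

```text
clock: 19.75
position: [0.4943, -0.0853, 0.0462]
eef_rot: [0.033, 0.999, -0.0, 0.0]
ft_force: [0.9, -0.9, -0.1]
grip_width: 0.16
finger_force: 35.0
clock: 21.88
position: [0.4942, -0.0852, 0.1461]
eef_rot: [0.033, 0.999, 0.0, -0.0]
ft_force: [0.1, -0.3, -4.9]
grip_width: 0.155
finger_force: 35.0
shift cm (tool now) [-0.15 -0.04 -0.19] | 0.25 then turn deg [ 0.01 -0.02  0.21]
13400 [ 0.4389667  -0.08184002  0.16822763]
252.36961364746094 170.1519012451172 78.19625091552734 hub [ 0.4394 -0.0824  0.1696]
plane [-0.1158538   0.00717083  0.21967045]
arm far end 161 [ 0.58765851 -0.08445255  0.14625083] 0.15855885798990743
```

View pics/s7.png

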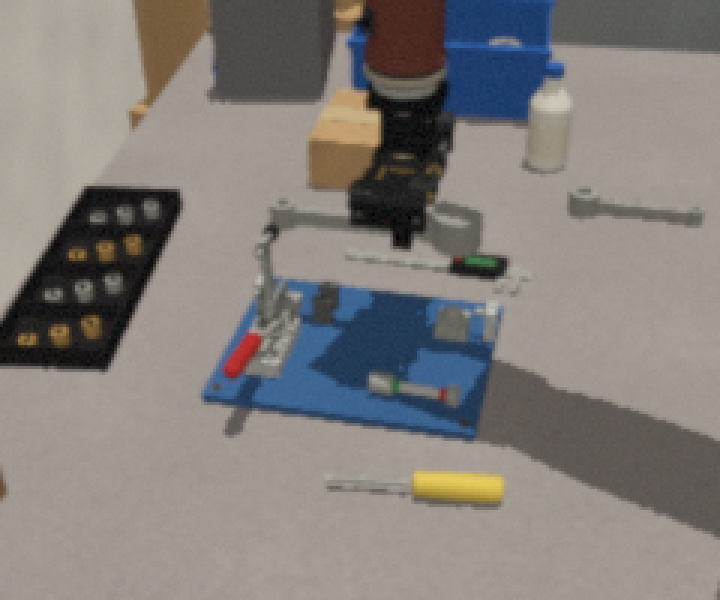

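The lever hangs level above the nest at (380,220), and the clamp is open. One numeric check of the tilt before handing in.

```bash
python3 - <<'E'
from h import *
u=np.array([.9975,-.0706])
for n in('side','top'):
    ci,im,d=grab(n);P=cloud(ci,d); a=(P[...,:2]-[.4365,-.0815])@u; b=(P[...,:2]-[.4365,-.0815])@np.array([.0706,.9975])
    for lo,hi,nm,w in((-.025,.02,'hub',.025),(.10,.17,'arm',.012),(.18,.2,'boss',.016)):
        k=(d>0)&(a>lo)&(a<hi)&(abs(b)<w)&(P[...,2]>.11)&(P[...,2]<.19); print(n,nm,k.sum(),np.percentile(P[k][:,2],[50,90,97]).round(4) if k.any() else '', b[k].mean().round(4) if k.any() else '')
s=bot.state(); print(s['clock'],s['finger_force'],s['moment'],np.abs(s['joint_vel']).max())
E
```

```text
side hub 181 [0.165  0.1694 0.17  ] 0.0078
side arm 120 [0.1453 0.1527 0.1536] 0.0062
side boss 57 [0.1524 0.1575 0.1578] 0.0085
top hub 79 [0.169  0.1729 0.1745] -0.0012
top arm 0  
top boss 0  
22.075 34.99440047889948 [ 0.004244    0.04038479 -0.00794858] 0.002363021529204771
```

The tops of the hub, arm and boss are at 0.170, 0.154 and 0.158, which is what a level lever about 100 mm up should give. The lever is still, so I hand in.

```bash
python3 -c "
from plant import bot; print(bot.finish_job())"
```

```text
the job is handed in; nothing more can be done
None
```

I locked the clamp on the lever for over two seconds and swung it fully back open; I handed in holding the lever level by its balance point, about 100 mm above its seat (no verdict was returned).

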